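Load a label roll and pin it with the spindle

TASK

Load the label dispenser: slide the roll of labels along the dispenser's deck until it stops against the upright column, so that its core lies under the hole in the arm. Then take the spindle by its wing grip and push it down through the arm and the core into the dispenser's hub; its square foot only drops into the hub's hidden square socket when the two are in line, so feel for it by turning the spindle under light pressure, never force it, and leave it fully home with its flange on the arm. Leave the bottles and the specimen cup where they stand.

Things in the scene. Friction and masses are not known exactly. Their poses are not given: they have to be found in the camera images.
- dispenser: Label dispenser, grey, fixed. Origin on the table on the roll's axis; +x to the rear (column), -x to the open front (base ends at x = -111 mm), z up. Flat deck 20 mm above the table between side rails that guide the roll along x (inner faces y = +-41 mm, 11 mm above the deck). Left of the left rail (x -98 to -58, y 53 to 75 mm) stand a guide post and a tear blade, 71 mm high.
- top_hole (a point): Centre of the round hole (23.4 mm) in the dispenser's arm, at the arm's top face, 82 mm above the table; axes as the dispenser's. The flat aluminium arm is 8 mm thick and 44 mm wide and reaches forward from the column's top over the roll to 23 mm in front of this point; two screw heads stand 4 mm above it, 58 mm behind this point.
- column_face (a point): Middle of the column's front face (flat, 44 mm wide), on the deck; the face is 39.6 mm behind the dispenser's origin, so that a roll touching it is centred under the arm's hole. Axes as the dispenser's.
- hub_top (a point): Centre of the braked hub's flat top in the deck, 19.5 mm above the table, hidden by the roll when that is in place; axes as the dispenser's, not the hub's. The hub has a square socket 16.6 mm wide whose angle is not measured and may be any; it repeats every 90 degrees and takes the foot within about 6 degrees. The brake holds about 0.08 N m: light pressure (5 N) will not drag the hub round.
- label_roll: Roll of paper labels: white cylinder 80 mm across, 50 mm high, with a core hole of about 26 mm, 0.15 kg. It stands on the deck between the rails, axis upright, 35 to 60 mm in front of its place. Origin at the centre of its underside, z along its axis. Too wide to grip: push it at its front with closed fingers.
- spindle: Spindle, 107 mm tall, 0.14 kg, standing on its foot right of the dispenser. Origin under the foot, z up. Square foot 15 mm wide, sides along x and y, to z = 15 mm; shank 21 mm thick to 76; flange 44 mm wide to 81; wing grip to 107, 34 mm long in x, 12 mm thick in y (grip it across y). Origin above the table: 6 mm when home (flange on arm), 19.5 mm when the foot stands on the hub out of line.
- spray_bottle: Bystander: white spray bottle 43 mm across and 129 mm high, left of the dispenser. Origin at the centre of its underside.
- iodine_bottle: Bystander: brown bottle 37 mm across and 84 mm high, left of the dispenser. Origin at the centre of its underside.
- specimen_cup: Bystander: specimen cup with lid, 66 mm across and 75 mm high, left of the dispenser. Origin at the centre of its underside.

How it is judged:
On the way, in this order (a step that is already met when the one before it is completed fails the run):
1. the roll stands at the column with its core under the arm's hole (axes within 5 mm) (horizontal distance between label_roll and dispenser below 0.005 m), for 0.2 s.
2. the spindle's foot is through the arm and in the core of the roll (foot at least 15 mm below the arm's underside, within 4 mm of the axis) (z of spindle in the frame of dispenser below 0.059 m and horizontal distance between spindle and dispenser below 0.004 m), for 0.2 s.
At the end, for the whole second after the job is handed in: The spindle is at rest, upright (0.06 rad), through arm, core and hub, within 4 mm of the dispenser's axis, fully home: flange on the arm, foot 3 to 8.5 mm above the table. The roll lies flat on the deck (3 mm), its axis within 6 mm of the dispenser's (z of spindle in the frame of dispenser between 0.003 and 0.0085 m and horizontal distance between spindle and dispenser below 0.004 m and angle between spindle's own z axis and vertical below 0.06 rad and horizontal distance between label_roll and dispenser below 0.006 m and z of label_roll in the frame of dispenser between 0.017 and 0.023 m and linear speed of spindle below 0.02 m/s); the robot touches nothing.
It fails at once if the spindle is forced: it presses on the dispenser (arm or hub) with more than 40 N (contact force between spindle and dispenser above 40 N).
It fails at once if the spray bottle is moved by more than 30 mm (distance of spray_bottle from where it was at the start of the episode above 0.03 m).
It fails at once if the iodine bottle is moved by more than 30 mm (distance of iodine_bottle from where it was at the start of the episode above 0.03 m).
It fails at once if the specimen cup is moved by more than 30 mm (distance of specimen_cup from where it was at the start of the episode above 0.03 m).
It also fails if it takes over 67 s, if anything falls off the work surface, if the arm or the gripper's body presses on something with over 40 N, if the wrist force passes 120 N, or if a joint passes its speed limit or range.

ROBOT

A 6-joint arm with a two-finger parallel gripper is mounted at the origin on the work surface; the furniture and walls round the work are solid. World frame = base frame: x ahead of the robot, y to its left, z up, the work surface at z = 0. Lengths are in m, angles in rad, forces in N, time in s.
With the tool pointing down it reaches from about 0.225 to 0.875 m from the base axis. Payload 3.4 kg.
Tool frame: the origin (TCP) lies on the front face of the gripper's body, between the roots of the fingers; the fingertips stand 73 mm ahead of it and the grasp point (between the pads) lies 54 mm ahead of it (robot.grip_depth is the distance from the TCP to the grasp point, in m); z points along the fingers, y is the line along which they close (so a half turn about z gives the same grasp; the last joint's range is limited). The gripper opens to 85 mm and grips with 20 to 120 N. Pads are 22 mm wide; open, the fingers measure 114 mm over their backs; the gripper's body (76 mm by 85 mm) begins 54 mm behind the grasp point. The pads swing forward as they close: fully open they stand 13 mm farther back than shut.
Start: joints at [1.19, 0.276, 1.505, -0, 1.361, -0.121], TCP at [0.148, 0.556, 0.304] pointing down, gripper open.
Joint ranges: [-2.89, 2.89], [-0.75, 2.08], [0.22, 2.7], [-1.18, 4.32], [0.11, 2.71], [-2.7, 2.7]. Speed limits (rad/s): [2.57, 2.57, 3.14, 3.14, 3.14, 3.14].

INTERFACE

Orientations are given as a 3x3 rotation matrix whose columns are the frame's x, y, z axes.
In Python, from plant import robot, hand, planner, imaging, job, nets, current_time_s, current_joint_pos, current_dq, current_joint_torque, current_eef_pos, current_orientation, current_force, current_ft_torque, current_opening, current_finger_force gives the robot as it stands. The module is installed in compiled form; this text tells all that it offers. Calls block until the motion is done:
- robot.move_ptp(position, orientation): joint-space move of the TCP to a pose.
- robot.movel(position, rotation=None, rate=0.15, stop_force=None): straight line of the TCP; rotation=None keeps the orientation; rate is the mean speed in m/s. With stop_force (N) it stops when the force on the tool has changed by that much, and returns True; else False.
- robot.movej(angles): joint-space move.
- hand.open_gripper() and hand.grasp(effort=None): open the fingers fully, or close them until they stop; effort is the grip in N (None keeps the last).
- robot.dwell(seconds).
- planner.solve_ik(position, orientation): joint angles nearest the present ones, or None.
- imaging.snapshot(name): name is "scene" or "top" or "wrist"; returns (picture, depth): 400x640x3 uint8, red, green, blue; 400x640 float32, m along the optical axis (not along the pixel's ray), 0 where there is no reading.
- imaging.camera_params(name): a dict with "fx", "fy", "cx", "cy" (pixels), "cam_to_world" (4x4, takes a point from camera to world coordinates). Camera axes: x right, y down, z forward; pixel columns grow to the right and rows downward; lengths in m; the calibration is good to about 2 mm. The wrist camera is an equidistant fisheye: a pixel r from the principal point sees the ray r / f radians off the axis. A picture is of the moment at which its call begins: read the wrist's pose just before it. camera_params takes no time and is no camera call; for the wrist camera it gives the pose at the moment of the call.
A pose or a line that the arm cannot do raises robot.PlanningError and nothing moves.
- job.job_done(): hands the job in; it is judged then, once.
Trained networks look in the newest picture that a camera, given by its name, has taken for a name from the list of things; names that differ only in an ending like _2 or _b are one class to them, and where a whole thing is asked for, a point or a joint stands for the part that bears it (a point fixed in the world has none). Each returns a list of dicts, best first, with "p" (0 to 1); they miss things now and then, are a little off and sometimes report something else, mostly with a low value. They report only what shows in the picture. A call takes as long as a camera call.
- nets.recognise(label, camera): "position" ([x, y, z] in m, in the coordinates of the camera as it stood for that picture, good to about 4 mm: the middle of the surface that is visible of it).
- nets.cut_out(label, camera): "pixels" (400x640 bool, what is visible of it).
- nets.place_of(label, camera): "position" ([x, y, z] in m, in the coordinates of the camera as it stood for that picture, good to about 4 mm: a listed point, or the origin of a listed thing).
Readings, each from a call of its own:
- current_time_s(): time.
- current_joint_pos(): joint angles.
- current_dq(): joint speeds.
- current_joint_torque(): joint torques, N m.
- current_eef_pos(): TCP position.
- current_orientation(): TCP orientation.
- current_force(): force on the tool from outside, world axes, zero at the start.
- current_ft_torque(): the same for the moment, N m.
- current_opening(): opening from 0.0 (shut) to 1.0 (fully open).
- current_finger_force(): force on a finger pad.
Only numpy, scipy, OpenCV 4.12 (cv2) and the standard library are available. Lean on these libraries where they do the work, as an engineer would, in place of code of your own. Each camera call takes 0.05 s, during which the arm holds its last target. There are 200 camera calls.

## Working session

There is one attempt and no reset: what is moved stays moved. The work goes in short steps, each a Python script; the robot and the scene stay as the last script left them, time stands still between calls to the robot, and variables do not carry over. Pictures are saved under pics/ and viewed, at most 10 in all, crops included, and the job is handed in when it is done.

```bash
mkdir -p pics; ls; cat > h.py <<'E'
import numpy as np, cv2
from plant import robot, hand, planner, imaging, job, nets, current_time_s, current_joint_pos, current_dq, current_joint_torque, current_eef_pos, current_orientation, current_force, current_ft_torque, current_opening, current_finger_force
def tow(p,cam):
    T=np.array(imaging.camera_params(cam)["cam_to_world"]); return T[:3,:3]@np.array(p)+T[:3,3]
def cloud(cam,depth):
    k=imaging.camera_params(cam); v,u=np.indices(depth.shape); z=depth
    P=np.stack([(u-k["cx"])/k["fx"]*z,(v-k["cy"])/k["fy"]*z,z],-1)
    T=np.array(k["cam_to_world"]); W=P@T[:3,:3].T+T[:3,3]; W[depth<=0]=np.nan; return W
def down(a): # tool down, y axis (closing) at angle a in world
    y=np.array([np.cos(a),np.sin(a),0]); z=np.array([0,0,-1.]); return np.stack([np.cross(y,z),y,z],1)
E
python3 - <<'E'
from h import *
np.set_printoptions(precision=4,suppress=True)
print(current_time_s(),current_orientation())
out=[]
for c in ["scene","top"]:
    im,d=imaging.snapshot(c); cv2.imwrite(f"pics/{c}.png",im[...,::-1]); np.save(f"{c}_d.npy",d)
    k=imaging.camera_params(c); print(c,k["fx"],np.array(k["cam_to_world"])[:3,3],np.array(k["cam_to_world"])[:3,2])
    for n in ["dispenser","top_hole","column_face","hub_top","label_roll","spindle","spray_bottle","iodine_bottle","specimen_cup"]:
        for r in nets.place_of(n,c)[:2]: print(c,n,round(r["p"],2),tow(r["position"],c))
print(current_time_s())
E
```

```text
pics
0.0 [[-0.9664  0.2569 -0.0007]
 [ 0.2569  0.9664 -0.0017]
 [ 0.0002 -0.0018 -1.    ]]
scene 437.01975575453605 [ 0.0079 -0.6021  0.8102] [ 0.5029  0.5699 -0.6499]
scene dispenser 0.62 [ 0.5869  0.0164 -0.0009]
scene top_hole 0.94 [0.5924 0.0155 0.0831]
scene column_face 0.83 [0.6245 0.0275 0.0172]
scene hub_top 0.81 [0.5852 0.0138 0.0205]
scene hub_top 0.24 [ 0.4717 -0.3253  0.0021]
scene label_roll 0.92 [0.5308 0.0038 0.024 ]
scene spindle 0.65 [ 0.4716 -0.3215  0.002 ]
scene spindle 0.27 [0.6228 0.0264 0.02  ]
scene spray_bottle 0.83 [0.6815 0.309  0.0001]
scene iodine_bottle 0.8 [0.5455 0.3588 0.0021]
scene specimen_cup 0.85 [0.4554 0.2921 0.0015]
top 397.58861543975814 [0.4211 0.0313 1.0933] [ 0.1165  0.0059 -0.9932]
top dispenser 0.59 [ 0.5843  0.0152 -0.0026]
top top_hole 0.86 [0.5874 0.0192 0.0819]
top column_face 0.85 [0.6216 0.0218 0.0169]
top column_face 0.22 [0.5839 0.0182 0.0183]
top hub_top 0.93 [0.5838 0.0136 0.0198]
top label_roll 0.71 [0.5325 0.0046 0.0245]
top spindle 0.61 [ 0.4727 -0.3295  0.0031]
top spray_bottle 0.8 [0.6847 0.306  0.    ]
top spray_bottle 0.37 [0.4578 0.291  0.0027]
top iodine_bottle 0.54 [0.5461 0.357  0.0035]
top iodine_bottle 0.26 [0.6252 0.0211 0.0161]
top specimen_cup 0.89 [0.4583 0.2914 0.0003]
1.0
```

View pics/scene.png

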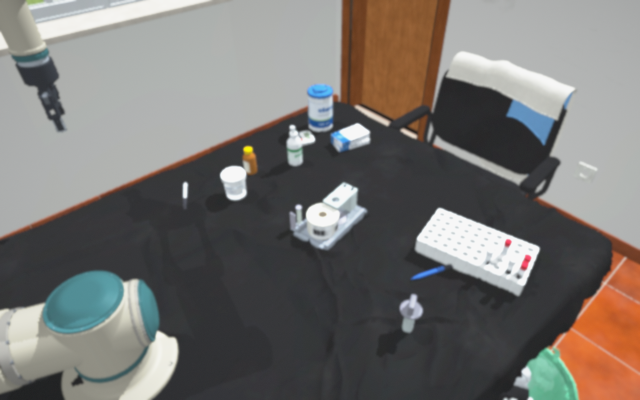

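View pics/top.png

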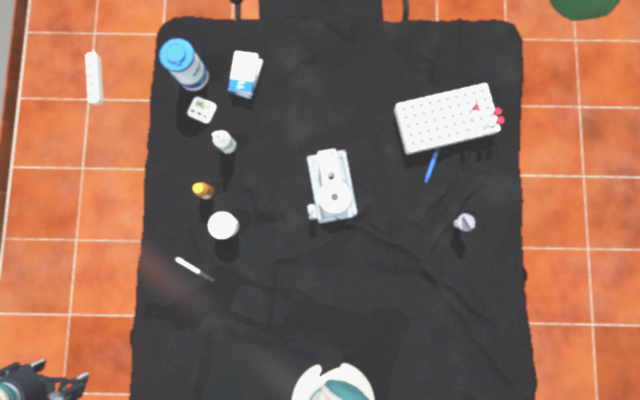

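```bash
python3 - <<'E'
from h import *
np.set_printoptions(precision=4,suppress=True)
for c in ["top","scene"]:
    W=cloud(c,np.load(f"{c}_d.npy")); P=W.reshape(-1,3); P=P[~np.isnan(P[:,0])]
    def sel(x0,x1,y0,y1,z0,z1): return P[(P[:,0]>x0)&(P[:,0]<x1)&(P[:,1]>y0)&(P[:,1]<y1)&(P[:,2]>z0)&(P[:,2]<z1)]
    t=sel(.1,.9,-.2,.2,-.01,.01); print(c,"table",np.median(t[:,2]))
    a=sel(.53,.75,-.08,.12,.077,.09); print("arm n",len(a),a.min(0),a.max(0)); r=cv2.minAreaRect(a[:,:2].astype(np.float32)*1000); print(r, np.median(a[:,2]))
    a=sel(.45,.6,-.08,.12,.064,.0755); print("roll top",len(a),np.median(a[:,2]),a.min(0),a.max(0)); print(cv2.minEnclosingCircle(a[:,:2].astype(np.float32)*1000))
    a=sel(.4,.55,-.42,-.25,.098,.115); print("wing",len(a),np.median(a,0)); print(cv2.minAreaRect(a[:,:2].astype(np.float32)*1000))
    a=sel(.4,.55,-.42,-.25,.074,.088); print("flange",len(a),np.median(a,0)); print(cv2.minEnclosingCircle(a[:,:2].astype(np.float32)*1000))
E
```

```text
top table 0.0026923490472017253
arm n 532 [ 0.5613 -0.0107  0.0772] [0.656  0.0472 0.0894]
((608.397216796875, 19.33082389831543), (91.33563995361328, 44.08663558959961), 11.291199684143066) 0.083350875437598
roll top 676 0.07128064139982171 [ 0.4797 -0.0349  0.0641] [0.5688 0.0705 0.0754]
((517.8179321289062, 19.985864639282227), 60.97861099243164)
wing 82 [ 0.4719 -0.3271  0.1075]
((472.50433349609375, -328.4757385253906), (33.61361312866211, 12.46508502960205), 31.224817276000977)
flange 137 [ 0.4724 -0.3215  0.0827]
((472.7188720703125, -327.932861328125), 21.37688636779785)
scene table 0.0012998616600717883
arm n 398 [ 0.5585 -0.0095  0.077 ] [0.6538 0.0503 0.0881]
((607.4226684570312, 20.90154266357422), (95.78854370117188, 47.04323959350586), 10.65361499786377) 0.08164699584086843
roll top 590 0.06940760383141875 [ 0.4778 -0.0349  0.064 ] [0.5962 0.0728 0.0748]
((531.7826538085938, 30.20816993713379), 65.15425872802734)
wing 101 [ 0.468  -0.329   0.1065]
((471.7239685058594, -327.3796081542969), (35.878387451171875, 11.7250337600708), 29.123647689819336)
flange 253 [ 0.4675 -0.332   0.0812]
((471.84796142578125, -327.97186279296875), 22.64899444580078)
```

The scene view shows the dispenser with the roll near (330,218), the spindle at (410,315), and the bottles and cup to the left. In the top view the hole is at (331,176) and the spindle at (465,222). The dispenser's yaw is about 11° and the wing's about 30°. Next I look with the wrist camera from in front of the roll.

```bash
cat >> h.py <<'E'
YAW=np.radians(11.0); D=np.array([.5855,.0155])
def dw(x,y,D=D,yaw=YAW): # dispenser xy -> world xy
    c,s=np.cos(yaw),np.sin(yaw); return D+np.array([c*x-s*y,s*x+c*y])
def wcloud(depth,k):
    v,u=np.indices(depth.shape); a=(u-k["cx"])/k["fx"]; b=(v-k["cy"])/k["fy"]; r=np.hypot(a,b)+1e-12
    t=np.tan(r)/r; P=np.stack([a*t*depth,b*t*depth,depth],-1)
    T=np.array(k["cam_to_world"]); W=P@T[:3,:3].T+T[:3,3]; W[(depth<=0)|(r>1.4)]=np.nan; return W
def wsnap(name):
    k=imaging.camera_params("wrist"); im,d=imaging.snapshot("wrist"); cv2.imwrite(f"pics/{name}.png",im[...,::-1]); np.savez(f"{name}.npz",d=d,im=im,**{q:k[q] for q in k})
    return im,d,k
E
python3 - <<'E'
from h import *
np.set_printoptions(precision=4,suppress=True)
hand.grasp(20)
p=dw(-.05,0); robot.move_ptp([*p,.28],down(YAW-np.pi/2))
print(current_time_s(),current_eef_pos(),current_joint_pos())
im,d,k=wsnap("w1"); print(k["fx"],k["cx"],k["cy"]); print(np.array(k["cam_to_world"]))
for n in ["dispenser","top_hole","column_face","hub_top","label_roll"]:
    for r in nets.place_of(n,"wrist")[:1]: print(n,round(r["p"],2),tow(r["position"],"wrist"))
print(current_time_s())
E
```

```text
4.1583 [0.5364 0.0068 0.2801] [-0.1174  0.2329  1.626   0.0004  1.2827  1.2601]
309.70691628693146 323.6241385238064 202.98600866059385
[[ 0.1926 -0.9371 -0.291   0.6111]
 [-0.9813 -0.1841 -0.0565  0.0218]
 [-0.0006  0.2964 -0.9551  0.3507]
 [ 0.      0.      0.      1.    ]]
dispenser 0.59 [ 0.5911  0.0162 -0.0034]
top_hole 0.62 [0.5869 0.0136 0.0816]
hub_top 0.61 [0.5887 0.0194 0.0134]
label_roll 0.73 [0.5896 0.0126 0.0824]
4.4583
```

View pics/w1.png

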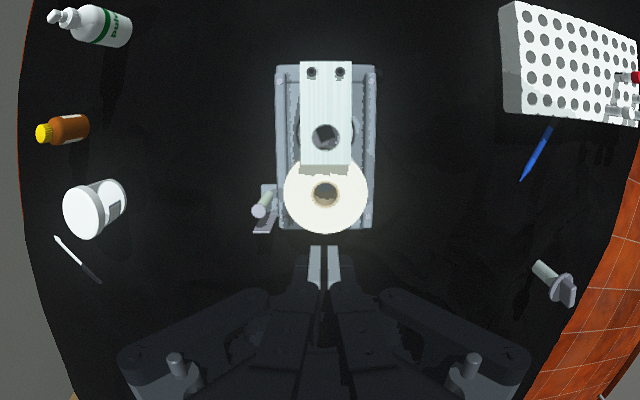

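The wrist view shows the arm hole at (326,138) with the hub's dark square partly visible through it, and the roll core at (325,194). I go over the hole and closer, to measure both the hole and the socket angle.

```bash
python3 - <<'E'
from h import *
np.set_printoptions(precision=4,suppress=True)
p=dw(-.078,0); robot.movel([*p,.165],rate=.2)
im,d,k=wsnap("w2"); print(current_time_s(),np.array(k["cam_to_world"])[:3,3])
W=wcloud(d,k)
T=np.array(k["cam_to_world"])
def pix(P): # project
    c=T[:3,:3].T@(np.array(P)-T[:3,3]); r=np.hypot(c[0],c[1]); th=np.arctan2(r,c[2]); return np.array([k["cx"]+k["fx"]*th*c[0]/max(r,1e-9),k["cy"]+k["fy"]*th*c[1]/max(r,1e-9)])
u,v=pix([*D,.082]).round().astype(int); print("hole px",u,v)
c=im[v-70:v+70,u-90:u+90,::-1]; cv2.imwrite("pics/w2c.png",cv2.resize(c,None,fx=4.2,fy=4.2,interpolation=cv2.INTER_CUBIC))
for nm in ["w1","w2"]:
    z=np.load(nm+".npz"); W=wcloud(z["d"],z); 
    m=(abs(W[...,2]-.0825)<.004)&(np.hypot(W[...,0]-.6,W[...,1]-.018)<.075)
    P=W[m]; print(nm,len(P),np.median(P[:,2]),cv2.minAreaRect(P[:,:2].astype(np.float32)*1000))
    # hole: component of not-arm inside arm region, filled in mask
    mm=m.astype(np.uint8); cs,h=cv2.findContours(mm,cv2.RETR_CCOMP,cv2.CHAIN_APPROX_NONE)
    for c,hh in zip(cs,h[0]):
        if hh[3]>=0 and cv2.contourArea(c)>60:
            Q=np.array([W[y,x] for x,y in c[:,0]]); (e,ax,an)=cv2.fitEllipse(Q[:,:2].astype(np.float32)*1000); print("hole",e,ax,cv2.contourArea(c))
    m=(abs(W[...,2]-.070)<.004)&(np.hypot(W[...,0]-.53,W[...,1]-.004)<.05); cs,h=cv2.findContours(m.astype(np.uint8),cv2.RETR_CCOMP,cv2.CHAIN_APPROX_NONE)
    for c,hh in zip(cs,h[0]):
        if hh[3]>=0 and cv2.contourArea(c)>60:
            Q=np.array([W[y,x] for x,y in c[:,0]]); (e,ax,an)=cv2.fitEllipse(Q[:,:2].astype(np.float32)*1000); print("core",e,ax)
E
```

```text
5.25 [0.5845 0.0155 0.2366]
hole px 324 108
w1 4636 0.08266261534250693 ((609.4386596679688, 20.271556854248047), (89.94457244873047, 44.53399658203125), 11.563080787658691)
hole (587.5005493164062, 15.894112586975098) (23.732574462890625, 24.1033878326416) 588.5
hole (646.1443481445312, 14.818182945251465) (6.495998859405518, 9.05599308013916) 61.5
core (534.9118041992188, 5.645584583282471) (22.71041488647461, 23.344024658203125)
w2 11781 0.08265415592796516 ((603.5729370117188, 18.932056427001953), (78.8228530883789, 44.57663345336914), 11.377387046813965)
hole (587.2583618164062, 15.710227012634277) (23.335887908935547, 23.496559143066406) 1725.5
core (534.8407592773438, 5.646468162536621) (22.385496139526367, 22.978700637817383)
```

View pics/w2c.png

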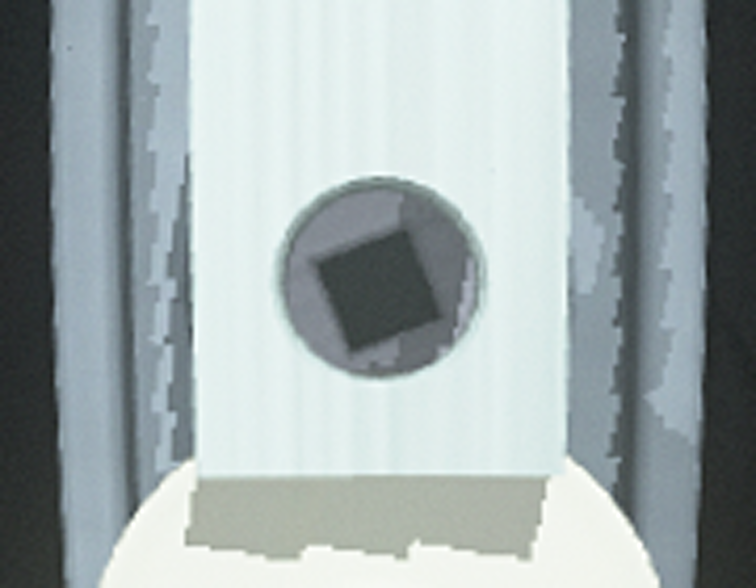

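The crop shows the hub's square socket clearly through the arm hole. Its corners are at crop pixels (316,262), (405,230), (441,317) and (352,352), so its angle can be measured. I compute it and then push the roll.

```bash
sed -i 's/^YAW=.*/YAW=np.radians(11.4); D=np.array([.5873,.0158])/' h.py; python3 - <<'E'
from h import *
np.set_printoptions(precision=4,suppress=True)
z=np.load("w2.npz"); T=z["cam_to_world"]; px=np.array([(316,262),(405,230),(441,317),(352,352)])/4.2-.38+np.array([324-90,108-70])
a=(px[:,0]-z["cx"])/z["fx"]; b=(px[:,1]-z["cy"])/z["fy"]; r=np.hypot(a,b); t=np.tan(r)/r
R=np.stack([a*t,b*t,np.ones(4)],1)@T[:3,:3].T; Q=T[:3,3]+R*((.0195-T[2,3])/R[:,2])[:,None]
e=np.roll(Q,-1,0)-Q; print("corners",Q*1000,"centre",Q.mean(0),"len",np.linalg.norm(e,axis=1),"ang",np.degrees(np.arctan2(e[:,1],e[:,0]))%90)
hand.grasp(20)
R=down(YAW-np.pi/2); f=dw(-.135,0)
robot.movel([*f,.165],rotation=R,rate=.2); robot.movel([*f,.114],rate=.15)
g=dw(-.070,0); print(robot.movel([*g,.114],rate=.08,stop_force=8),current_eef_pos())
g=dw(-.035,0); print(robot.movel([*g,.114],rate=.03,stop_force=5),current_eef_pos(),current_force(),current_time_s())
E
```

```text
corners [[589.7644  26.7897  19.5   ]
 [597.7659  13.4871  19.5   ]
 [584.6786   4.8683  19.5   ]
 [576.0968  18.1378  19.5   ]] centre [0.5871 0.0158 0.0195] len [0.0155 0.0157 0.0158 0.0162] ang [31.027  33.3673 32.8921 32.3347]
False [0.5185 0.0019 0.1139]
True [0.5382 0.0062 0.1133] [ 0.3071 -0.114   0.6927] 8.0917
```

```bash
python3 - <<'E'
from h import *
np.set_printoptions(precision=4,suppress=True)
robot.movel([*dw(-.075,0),.114],rate=.1); robot.movel([*dw(-.078,0),.165],rate=.2)
im,d,k=wsnap("w3"); W=wcloud(d,k)
Q=[]
m=((W[...,2]>.06)&(W[...,2]<.0755)&(np.hypot(W[...,0]-D[0],W[...,1]-D[1])<.05)).astype(np.uint8)
cs,_=cv2.findContours(m,cv2.RETR_EXTERNAL,cv2.CHAIN_APPROX_NONE); 
P=W[m>0]; P=P[(P[:,2]>.066)]
from scipy.spatial import ConvexHull
from scipy.optimize import least_squares
h=P[ConvexHull(P[:,:2]).vertices,:2]; c,s=np.cos(YAW),np.sin(YAW); L=(h-D)@np.array([[c,-s],[s,c]]); 
L=L[L[:,0]<-.02]; print(len(L)); f=least_squares(lambda q:np.hypot(*(L-q).T)-.040,[0,0]); print("roll in disp (mm)",f.x*1000, abs(f.fun).max()*1000)
cv2.imwrite("pics/w3c.png",cv2.resize(im[38:190,234:414,::-1],None,fx=3.5,fy=3.5,interpolation=cv2.INTER_CUBIC))
# to spindle, look
hand.open_gripper()
S=np.array([.4725,-.328]); A=np.radians(-60); Rg=down(A)
tx=Rg[:,0]; print("tool x",tx)
robot.move_ptp([*(S+.0*tx[:2]),.25],Rg)
im,d,k=wsnap("w4"); W=wcloud(d,k)
for lo,hi,n in [(.098,.112,"wing"),(.077,.086,"flange")]:
    P=W[(W[...,2]>lo)&(W[...,2]<hi)&(np.hypot(W[...,0]-S[0],W[...,1]-S[1])<.035)]
    print(n,len(P),np.median(P[:,2]),cv2.minAreaRect(P[:,:2].astype(np.float32)*1000),cv2.minEnclosingCircle(P[:,:2].astype(np.float32)*1000))
print(current_time_s(),current_eef_pos(),current_joint_pos(),current_force())
E
```

```text
14
roll in disp (mm) [ 0.9964 -0.9789] 0.2518904472188291
tool x [0.866 0.5   0.   ]
wing 720 0.10720141795540596 ((474.25848388671875, -328.0111389160156), (34.135311126708984, 11.283455848693848), 29.906898498535156) ((474.3648681640625, -328.3352355957031), 17.269237518310547)
flange 1460 0.08153068709127935 ((474.7810974121094, -327.7989501953125), (41.29111862182617, 43.29988098144531), 30.453027725219727) ((473.9022216796875, -328.26702880859375), 22.066442489624023)
11.0583 [ 0.4727 -0.3267  0.2496] [-0.7262  0.3108  1.5933  0.0006  1.2387  0.3198] [0.8302 0.7973 0.2826]
```

View pics/w3c.png

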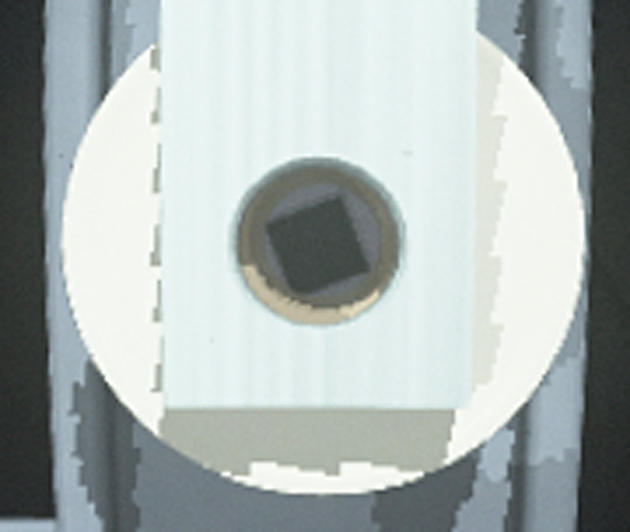

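View pics/w4.png

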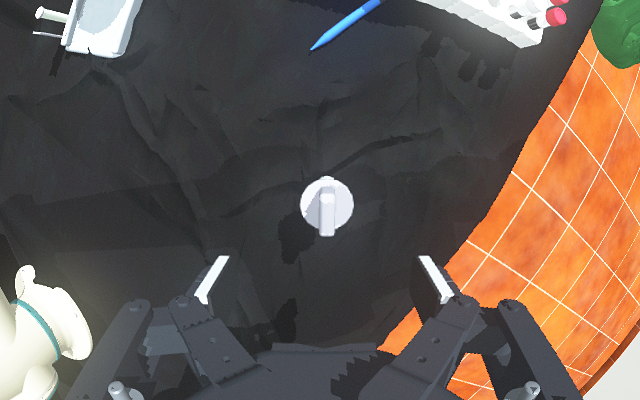

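The roll stands in place (fit: 1.0, -1.0 mm from the axis, core and socket in line under the hole), and the spindle stands in the open fingers' plane at image (326,205) with its wing at 30°. Next I grasp it.

```bash
python3 - <<'E'
from h import *
np.set_printoptions(precision=4,suppress=True)
S=np.array([.4742,-.3282]); Rg=down(np.radians(-60))
robot.movel([*S,.20],rotation=Rg,rate=.15); print(current_eef_pos())
robot.movel([*S,.158],rate=.08,stop_force=6); print(current_eef_pos())
hand.grasp(60); print(current_opening(),current_finger_force(),current_force(),current_eef_pos())
robot.movel([*S,.20],rate=.1); robot.dwell(.1); print(current_eef_pos(),current_force(),current_opening())
robot.movel([*S,.30],rate=.2)
R=down(np.radians(-57.6)); robot.move_ptp([*D,.158+.105],R); robot.dwell(.2); print(current_eef_pos(),np.degrees(np.arctan2(*current_orientation()[[1,0],1])),current_joint_pos(),current_time_s(),current_force())
im,d,k=wsnap("w5"); cv2.imwrite("pics/w5c.png",im[60:400,160:490,::-1])
E
```

```text
[ 0.4746 -0.3276  0.1999]
[ 0.4744 -0.3284  0.1583]
0.12577364535484836 60.65041780471802 [0.1044 0.8286 1.3388] [ 0.4744 -0.3284  0.1583]
[ 0.4737 -0.3278  0.199 ] [-0.0404 -0.0016 -2.4804] 0.12673568684970235
[0.5874 0.0145 0.2632] -57.70271195764681 [-0.0935  0.3194  1.5447 -0.0003  1.2771  0.9137] 15.7667 [-0.0767  0.0355 -0.8542]
```

View pics/w5c.png

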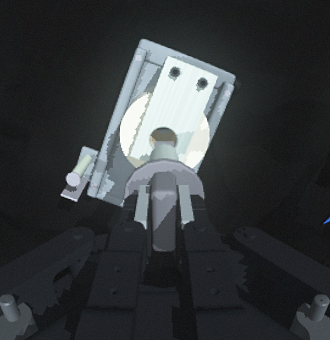

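The spindle is held upright by the wing, with the foot just above and ahead of the hole at about (163,135) in the crop. I lower it gently and watch the force.

```bash
python3 - <<'E'
from h import *
np.set_printoptions(precision=4,suppress=True)
for i in range(4): print("rest",current_eef_pos()); robot.dwell(.1)
e=np.mean([current_eef_pos() for i in range(5)],0); cor=np.clip(D-e[:2],-.0015,.0015); print("cor",cor)
robot.movel([*(D),.158+.087],rate=.05); robot.dwell(.2); f0=current_force(); print(current_eef_pos(),f0)
hit=robot.movel([*D,.158+.068],rate=.02,stop_force=4); print(hit,current_eef_pos(),current_force()-f0,current_ft_torque(),current_time_s())
E
```

```text
rest [0.5873 0.0147 0.2631]
rest [0.5873 0.0151 0.2631]
rest [0.5873 0.0154 0.263 ]
rest [0.5873 0.0156 0.263 ]
cor [0. 0.]
[0.5875 0.0158 0.2453] [ 0.0531  0.3613 -0.9948]
False [0.5874 0.0158 0.2261] [ 0.0482 -0.4322  0.3682] [ 0.0084 -0.0199  0.0116] 18.025
```

Foot is through the arm without contact. I continue down to the hub, then into the socket.

```bash
python3 - <<'E'
from h import *
np.set_printoptions(precision=4,suppress=True)
def go(oz,rate,sf):
    h=robot.movel([*D,.158+oz],rate=rate,stop_force=sf); print(oz,h,current_eef_pos()[2]-.158,current_eef_pos()[:2],current_force(),round(current_time_s(),2)); return h
if not go(.045,.04,5):
    robot.dwell(.3)
    if not go(.024,.03,5): go(.011,.012,5)
E
```

```text
0.045 False 0.044912729483288005 [0.5873 0.0158] [-0.3198 -0.1513 -1.0771] 18.75
0.024 False 0.024060482985443082 [0.5873 0.0158] [-0.9658  1.0703 -1.4085] 19.9
0.011 False 0.011083010164931767 [0.5874 0.0158] [ 0.3912 -0.0906 -1.643 ] 21.13
```

The foot went below the 19.5 mm level, so it is in the socket. Now to the flange.

```bash
python3 - <<'E'
from h import *
np.set_printoptions(precision=4,suppress=True)
h=robot.movel([*D,.158+.003],rate=.008,stop_force=5); robot.dwell(.2); print(h,current_eef_pos()-[0,0,.158],current_force(),current_time_s())
hand.open_gripper(); robot.dwell(.3); print(current_opening(),current_force())
robot.movel([*D,.25],rate=.1); robot.movel([*dw(-.078,0),.25],rotation=down(YAW-np.pi/2),rate=.1); robot.dwell(.2)
im,d,k=wsnap("w6"); W=wcloud(d,k)
for lo,hi in [(.105,.122),(.083,.095)]:
    P=W[(W[...,2]>lo)&(W[...,2]<hi)&(np.hypot(W[...,0]-D[0],W[...,1]-D[1])<.03)]
    print(len(P),np.median(P,0),cv2.minAreaRect(P[:,:2].astype(np.float32)*1000))
cv2.imwrite("pics/w6c.png",cv2.resize(im[20:200,220:430,::-1],None,fx=3,fy=3)); print(current_time_s())
E
```

```text
True [0.5873 0.0158 0.0063] [ 0.0507 -0.0841  6.7974] 21.9833
0.99556512223676 [ 0.2239 -0.3901 -0.0165]
867 [0.587  0.0159 0.1133] ((586.8511962890625, 15.914794921875), (34.210105895996094, 12.54958438873291), 33.369388580322266)
2071 [0.5882 0.0164 0.0874] ((590.74365234375, 16.683853149414062), (51.575714111328125, 44.11443328857422), 11.508153915405273)
25.1917
```

View pics/w6c.png

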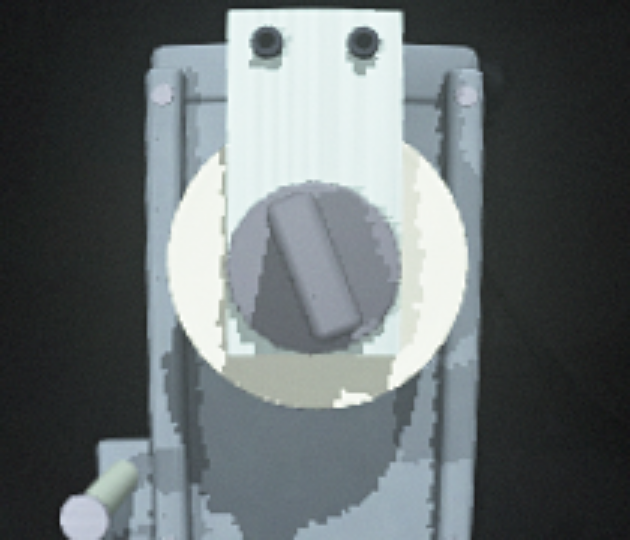

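The picture shows the flange centred on the arm at about (315,267), with the roll under it. The wing top measures 113.3 mm, which matches 107 + 6 for a spindle fully home. I hand the job in.

```bash
python3 -c "
from h import *
print(job.job_done())"
```

```text
the job is handed in; nothing more can be done
None
```

The label dispenser is loaded and handed in: the roll is against the column, the spindle is fully home with its flange on the arm, the gripper is clear, and the bottles and cup were not touched (about 25 s of the 67 s used).

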